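# Find a port's angle on a domed reactor closure with a pendulum angle gauge

## Robot

A 6-joint arm with a two-finger parallel gripper is mounted at the origin on the work surface. World frame = base frame: x ahead of the robot, y to its left, z up, the work surface at z = 0. Lengths are in m, angles in rad, forces in N, time in s.
With the tool pointing down it reaches from about 0.375 to 0.9 m from the base axis. Payload 3.1 kg.
Tool frame: the origin (TCP) lies on the mounting face of the last link; the fingertips stand 182 mm ahead of it and the grasp point (between the pads) lies 164 mm ahead of it (arm.hold_point_z is the distance from the TCP to the grasp point, in m); z points along the fingers, y is the line along which they close (so a half turn about z gives the same grasp; the last joint's range is limited). The gripper opens to 87 mm and grips with 3 to 60 N. Pads are 19 mm wide; open, the fingers measure 117 mm over their backs; the gripper's body (75 mm by 190 mm) begins 51 mm behind the grasp point.
Start: joints at [-0.178, 0.527, 1.433, -0, 1.181, -0.178], TCP at [0.625, 0, 0.405] pointing down, gripper open.
Joint ranges: [-3.08, 3.08], [-0.75, 2.2], [0.22, 2.44], [-1.43, 4.57], [0, 2.65], [-2.85, 2.85]. Speed limits (rad/s): [2.79, 2.79, 3.14, 3.14, 3.14, 3.14].

## Interface

Orientations are given as a rotation vector (axis times angle).
In Python, from plant import monitor, cams, arm gives the robot as it stands. The module is installed in compiled form; this text tells all that it offers.
- The arm moves only by the tool apply_moves, never from a script. Its argument "targets" is a list of rows, each a list of 3 entries, a list of its own where there are three numbers: the opening, from 0 (shut) to 1 (fully open), then the shift along the tool's x, y, z scaled (see below), then the turn about the tool's z scaled (see below). A call has 1 to 8 rows; each row shifts and turns the commanded pose from where the row before left it, along the tool's axes as they then stand; what a row does not reach is not made up. The controller multiplies each number of a shift by 0.03 m and each number of a turn by 5 degrees. A row lasts 1/12 s, in which the tool goes at most 41.7 mm and 7.16 degrees, less where a joint would pass 70% of its speed; a pose out of reach is approached as far as the arm can. A call with a number of a shift or a turn outside -1 to 1 is refused whole. A call with a gripper value outside its range is refused whole. The fingers move at their own pace and stop on an object; "grip_force" is the grip in N (left out, the last holds). Time passes only in rows, so rows that do not move let the fingers close. It gives the time, the measured TCP pose, the force, the opening and the grip force at its end, in the units of the state.
- monitor.get_state(): the state, without advancing time (a new reading comes with each control period).
- cams.read_camera(name): name is "scene" or "side" or "wrist"; returns the picture (420x560x3 uint8, red, green, blue); there is no depth.
- cams.calibration(name): a dict with "mtx" (3x3 intrinsics, pixels), "k1" (the pictures are not rectified: a ray, as slopes to the right and down, at radius r is drawn at 1 + k1 r^2 times it, then the intrinsics apply), "origin" and "rotation" of the camera in the world. Camera axes: x right, y up, looking along -z (the intrinsics and any distortion apply to the point x, -y, -z); pixel columns grow to the right and rows downward; lengths in m; the calibration is good to about 2 mm. A picture is of the moment at which its call begins: read the wrist's pose just before it. calibration takes no time and is no camera call; for the wrist camera it gives the pose at the moment of the call.
- arm.finish_job(): hands the job in; it is judged then, once.
The state is a dict: "clock": time; "joint_positions": joint angles; "dq": joint speeds; "tau": joint torques, N m; "position": TCP position; "tool_rot": TCP orientation; "force": force on the tool from outside, world axes, zero at the start; "wrist_torque": the same for the moment, N m; "opening": opening from 0.0 (shut) to 1.0 (fully open); "grip_force": force on a finger pad.
Only numpy, scipy, OpenCV 4.12 (cv2) and the standard library are available. Lean on these libraries where they do the work, as an engineer would, in place of code of your own. Each camera call takes 0.05 s, during which the arm holds its last target. There are 200 camera calls.

## Task

We need to see where the new angled port goes on the domed reactor closure: pick the pendulum angle gauge off the granite plate by its rubber grip and rest the flat of its base on the crown of the dome, level so that the pointer reads zero, lengthwise along the scribed line with its toe end towards the flange's lug. Then rock it along that line, over towards the lug, until the swinging pointer settles on the brass index hand set on the dial, and finish while holding it like that for the colleague who marks the spot: still gripped, pointer still, the flat of its base touching the dome. Do not press hard on the dome, and leave the other things on the bench where they are.

Things in the scene. Friction and masses are not known exactly. Their poses are not given: they have to be found in the camera images.
- gauge: pendulum angle gauge, loose, upright on the granite plate, 0.3 to 0.55 kg: flat steel base 34 (x) x 120 (y) x 14 mm high, round black dial case 100 mm across, 24 mm thick, its axis 60 mm above the underside, white dial on its +x face, rubber grip on top. Origin: centre of the underside; z up, x out of the dial, y along the base. The dial starts looking away from the robot (+x within 0.5 rad)
- gauge_grip (a point): on the gauge's axis 131 mm above its underside, in the black rubber grip block, 22 (x) x 34 (y) mm, 112 to 150 mm above the underside. Take it here from above, fingers closing along the gauge's y, fingertips not lower than 111 mm above the underside (the round case, with the index on its rim, ends there)
- gauge_toe (a point): the toe end of the base: midpoint of the +y edge of its underside, 60 mm from the origin; on the left of the dial as the robot sees it from behind. It is to lie towards the lug
- pointer (a joint): angle of the pendulum pointer in the gauge (rad): 0 = at the dial's zero mark at the top (gauge level), positive about the gauge's x axis. It hangs plumb by its weight and swings for about a second after each movement; once settled it equals the gauge's lean with its toe (+y) end down
- index (a joint): angle of the tapering brass index hand, clipped on the dial's rim, in the gauge (rad), same zero and sense as the pointer; set beforehand somewhere between 0.21 and 0.45 and stiff, so it stays
- pointer_tip (a point): tip of the pointer, 38 mm from the dial's axis, 9.5 mm in front of the gauge's middle plane
- index_tip (a point): tip of the brass index hand at the dial's rim, 38 mm from the dial's axis, 9.5 mm in front of the gauge's middle plane: the mark that the pointer must cover
- closure: steel reactor closure, fixed: round aluminium fixture 184 mm across, 12 high; flange 160 across, 16 thick, with six bolt heads 10 high; polished hemisphere of radius 60 mm on top. Origin: centre of the underside, on the bench; z up. A black scribed line runs over the dome along y, cross tick on the crown; a flat lug sticks out of the flange at its +y end (robot's left within 0.35 rad)
- dome_center (a point): centre of the dome's sphere (radius 60 mm), 28 mm above the bench. A flat base lying on the dome has this point 60 mm straight below its underside, whatever its lean
- dome_crown (a point): top of the dome, 88 mm above the bench, where the scribed line has its cross tick
- granite: dark granite setting plate, 160 (x) x 200 (y) x 30 mm high, fixed; the gauge stands on its -y half. Origin: centre of the underside
- setblock: bystander: plain steel setting block, 50 x 32 x 30 mm high, loose on the granite plate beside the gauge
- pressure_gauge: bystander: round steel pressure gauge, 92 mm across and 26 mm high, lying on its back on the bench with a brass stem; NOT the angle gauge
- gasket: bystander: flat copper gasket ring, 84 mm across, 5 mm high, on the bench
- spanner: bystander: steel spanner, 190 mm long, flat on the bench
- vial: bystander: amber glass sample jar, 52 mm across, 100 mm high
- liner: bystander: open steel vessel liner, 106 mm across, 115 mm high
- needle_valve: bystander: small steel needle valve with a black T handle, 57 mm high
- nut_tray: bystander: grey tray of loose nuts, 140 x 100 x 30 mm high, fixed

How it is judged:
On the way:
1. the held gauge rests level on the crown of the dome along the scribed line, toe towards the lug, the pointer within about 4 degrees of zero (contact force between gauge and closure above 0.5 N and contact force between the fingers and gauge above 2 N and z of dome_center in the frame of gauge between -0.0635 and -0.0565 m and x of dome_center in the frame of gauge between -0.013 and 0.013 m and y of dome_center in the frame of gauge between -0.05 and 0.05 m and angle between the x axis of gauge and the x axis of closure, either way round below 0.18 rad and y of gauge_toe in the frame of closure above 0.015 m and value of joint pointer between -0.07 and 0.07 rad), for 0.3 s.
At the end, for the whole second after the job is handed in: Gauge gripped (over 2 N), base flat on the dome (over 0.5 N; sphere centre 60 +-3.5 mm under it, at most 13 mm off across, 50 mm along), along the scribed line within 10 degrees, toe to the lug, dial upright; pointer still, its tip within 2.6 mm (about 4 degrees) of the index tip (contact force between gauge and closure above 0.5 N and contact force between the fingers and gauge above 2 N and z of dome_center in the frame of gauge between -0.0635 and -0.0565 m and x of dome_center in the frame of gauge between -0.013 and 0.013 m and y of dome_center in the frame of gauge between -0.05 and 0.05 m and angle between the x axis of gauge and the x axis of closure, either way round below 0.18 rad and y of gauge_toe in the frame of closure above 0.015 m and distance between pointer_tip and index_tip below 0.0026 m and velocity of joint pointer between -0.4 and 0.4 rad/s); the arm keeps its last pose, push and grip.
It fails at once if a bystander (setting block, pressure gauge, gasket, spanner, jar, liner or needle valve) is shifted by more than 30 mm (distance of any of setblock, pressure_gauge, gasket, spanner, vial, liner, needle_valve from where it was at the start of the episode above 0.03 m).
It fails at once if the gauge is pressed on the dome with more than 40 N (contact force between gauge and closure above 40 N).
It also fails if it takes over 45 s, if anything falls off the work surface, if the arm or the gripper's body presses on something with over 40 N, if the wrist force passes 120 N, or if a joint passes its speed limit or range.

## Working session

There is one attempt and no reset: what is moved stays moved. The work goes in short steps, Python scripts to look and compute and a tool call to move; the robot and the scene stay as the last step left them, time stands still between calls to the robot, and variables do not carry over. Pictures are saved under pics/ and viewed, at most 10 in all, crops included, and the job is handed in when it is done.

Besides the shell and the picture viewer there is one more tool, called after "Call:" by a JSON object that holds its "api" and its "payload", one argument or row to a line. apply_moves: Moves the arm, as the interface text tells. Shifts and turns lie within -1 to 1; 1 stands for 0.03 m of shift or 5 degrees of turn. Its arguments: {"type":"object","properties":{"targets":{"type":"array","items":{"type":"array"}},"grip_force":{"type":"number"}},"required":["targets"]}

```bash
mkdir -p pics; cat > h.py <<'E'
import numpy as np, cv2
from scipy.spatial.transform import Rotation as R
from plant import monitor, cams, arm
def snap(name,fn,crop=None,s=1):
    im=cams.read_camera(name)
    if crop: x0,y0,x1,y1=crop; im=im[y0:y1,x0:x1]
    if s!=1: im=cv2.resize(im,None,fx=s,fy=s,interpolation=cv2.INTER_CUBIC)
    cv2.imwrite('pics/'+fn,im[...,::-1])
def _rot(c):
    r=np.array(c['rotation'],float); return r if r.shape==(3,3) else R.from_rotvec(r).as_matrix()
def project(P,c):
    P=np.atleast_2d(P); q=(P-c['origin'])@_rot(c)
    s=np.c_[q[:,0]/-q[:,2],-q[:,1]/-q[:,2]]; s=s*(1+c['k1']*(s**2).sum(1,keepdims=True))
    m=np.array(c['mtx']); return s@m[:2,:2].T+m[:2,2]
def ray(px,c):
    m=np.array(c['mtx']); d=np.linalg.solve(m[:2,:2],np.array(px,float)-m[:2,2]); s=d.copy()
    for _ in range(20): s=d/(1+c['k1']*(s@s))
    return np.array(c['origin']),_rot(c)@np.array([s[0],-s[1],-1])
def onplane(px,z,c):
    o,d=ray(px,c); return o+d*(z-o[2])/d[2]
E
python3 - <<'E'
from h import *
s=monitor.get_state(); print(s)
for n in('scene','side','wrist'):
    print(n,cams.calibration(n)); snap(n,n+'0.png')
E
```

```text
{'clock': 0.0, 'joint_positions': array([-1.78499755e-01,  5.28449628e-01,  1.43392290e+00,  6.21090619e-07,
        1.18140438e+00, -1.78506112e-01]), 'dq': array([-1.10793066e-03, -1.87853031e-03, -1.61183784e-03, -1.75774980e-03,
       -9.59291752e-05,  2.41923937e-05]), 'tau': array([-5.45745443e-04, -4.40045428e+01, -1.76593530e+01,  6.32597599e-02,
        5.83207863e-02, -1.53719384e-04]), 'position': array([6.24644899e-01, 9.37561228e-05, 4.03774824e-01]), 'tool_rot': array([-2.22016532e+00, -2.22017891e+00,  1.95492058e-03]), 'force': array([ 0.13636246,  0.41169355, -0.32574678]), 'wrist_torque': array([-0.0199722 , -0.02582621, -0.00209615]), 'grip_force': 0.0, 'opening': 0.999152656988088}
scene {'mtx': array([[416.2299686 ,   0.        , 280.81431601],
       [  0.        , 416.2299686 , 209.5934212 ],
       [  0.        ,   0.        ,   1.        ]]), 'k1': -0.09696656533670892, 'origin': array([ 1.03052545, -0.51976173,  0.92287925]), 'rotation': array([0.67459511, 0.23421563, 0.68338649])}
side {'mtx': array([[410.37722001,   0.        , 275.50712176],
       [  0.        , 410.37722001, 206.14213386],
       [  0.        ,   0.        ,   1.        ]]), 'k1': -0.019194061169589483, 'origin': array([0.31625828, 0.78015657, 0.75664307]), 'rotation': array([ 0.21763147, -1.24201083, -2.50168047])}
wrist {'mtx': array([[362.52834147,   0.        , 279.82146572],
       [  0.        , 362.52834147, 209.43959721],
       [  0.        ,   0.        ,   1.        ]]), 'k1': -0.039943386136203, 'origin': array([0.62458789, 0.07124274, 0.3839761 ]), 'rotation': array([-0.25873079,  0.00158673,  0.00099766])}
```

View pics/scene0.png

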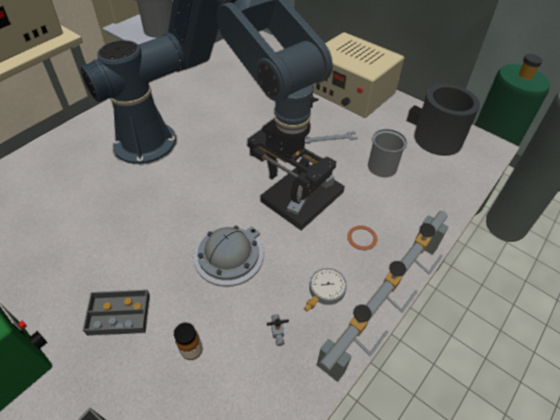

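View pics/side0.png

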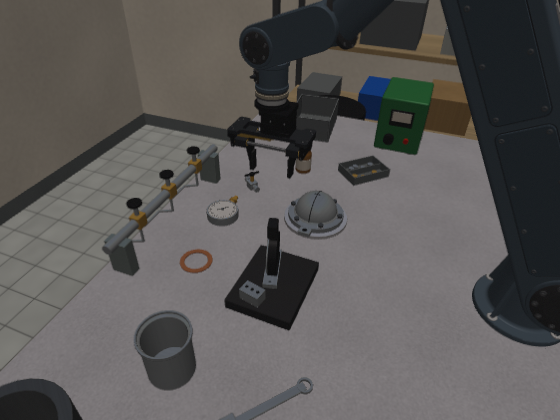

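View pics/wrist0.png

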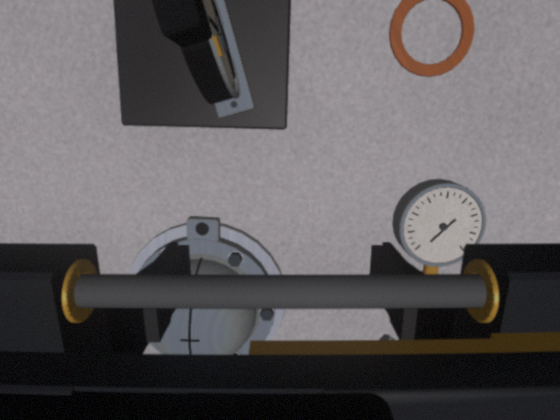

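```bash
python3 - <<'E'
from h import *
w=cams.calibration('wrist');s=cams.calibration('side');c=cams.calibration('scene')
print('rotw',_rot(w) if 0 else '')
print('crown',onplane((190,340),.088,w),'crown scene',onplane((228,240),.088,c),'side',onplane((317,192),.088,s))
print('lug',onplane((203,229),.028,w))
print('line',[onplane(p,z,w) for p,z in[((201,258),.06),((190,340),.088)]])
print('base -y end', onplane((217,114),.044,w),onplane((253,107),.044,w))
print('base edge right', onplane((222,0),.044,w),onplane((253,107),.044,w))
print('granite',[onplane(p,.03,w) for p in[(123,125),(286,128),(290,0),(114,0)]])
print('granite side',[onplane(p,.03,s) for p in[(228,304),(290,322),(319,262),(263,246)]])
print('grip top side',onplane((273,222),.18,s))
E
```

```text
rotw 
crown [ 0.5397367  -0.13451931  0.088     ] crown scene [ 0.54863895 -0.13878818  0.088     ] side [ 0.54365035 -0.14510442  0.088     ]
lug [ 0.54485808 -0.04402699  0.028     ]
line [array([ 0.54848321, -0.06295639,  0.06      ]), array([ 0.5397367 , -0.13451931,  0.088     ])]
base -y end [0.56693884 0.07106243 0.044     ] [0.59985691 0.07717109 0.044     ]
base edge right [0.57477347 0.16591348 0.044     ] [0.59985691 0.07717109 0.044     ]
granite [array([0.47341272, 0.0612817 , 0.03      ]), array([0.63005251, 0.05800013, 0.03      ]), array([0.63308908, 0.1696581 , 0.03      ]), array([0.47573361, 0.17112326, 0.03      ])]
granite side [array([0.62177094, 0.26374021, 0.03      ]), array([0.47755965, 0.25754397, 0.03      ]), array([0.47158083, 0.06148568, 0.03      ]), array([0.62281965, 0.06039358, 0.03      ])]
grip top side [0.56910794 0.12926023 0.18      ]
```

Call:
{"api": "apply_moves", "payload": {
  "targets": [
    [1,[1,-0.8,0],0],
    [1,[1,-0.8,0],0],
    [1,[1,-0.8,0],0],
    [1,[0,0,0],0]
  ]
}}

```text
clock: 0.48
position: [0.548, 0.0943, 0.4039]
tool_rot: [-2.211, -2.22, 0.006]
force: [-0.8, 0.2, -0.3]
opening: 1.006
grip_force: 0.0
```

```bash
python3 - <<'E'
from h import *
np.save('w1.npy',cams.calibration('wrist'),allow_pickle=True)
snap('wrist','wrist1.png')
snap('scene','scene1.png',(180,100,380,250),4)
E
```

```text
(no output)
```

View pics/wrist1.png

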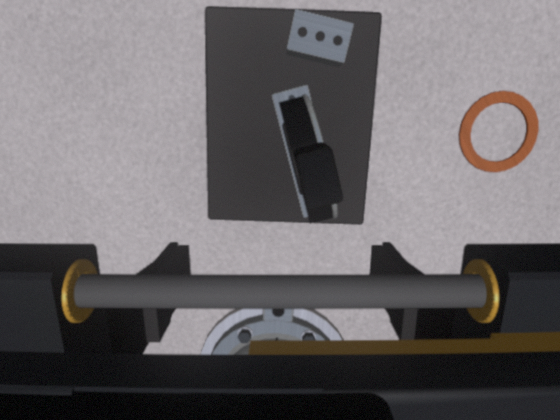

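```bash
python3 - <<'E'
from h import *
w=np.load('w1.npy',allow_pickle=True).item(); s=cams.calibration('side')
P=lambda p,z:onplane(p,z,w)[:2]
a,b,d=P((272,93),.044),P((307,86),.044),P((338,217),.044)
print(a,b,d,'w',np.linalg.norm(a-b),'len',np.linalg.norm(b-d)); e=b-d; print('yaw',np.arctan2(-e[0],e[1]),'ctr',(a+d)/2)
print('grip top',[P(p,.18) for p in[(297,147),(331,145),(343,200),(308,206)]])
# fit check: predicted base & grip pixels for hypothesis
for yaw,c in[(0.27,(0.567,0.132))]:
    Rz=np.array([[np.cos(yaw),-np.sin(yaw)],[np.sin(yaw),np.cos(yaw)]])
    def pts(hx,hy,z): return np.array([np.r_[Rz@[x,y]+c,z] for x,y in[(-hx,hy),(hx,hy),(hx,-hy),(-hx,-hy)]])
    print(project(pts(.017,.06,.044),w).round(),project(pts(.011,.017,.18),w).round(),project(pts(.011,.017,.142),w).round())
E
```

```text
[0.53756755 0.18443001] [0.56886432 0.19060744] [0.60188686 0.06912881] w 0.03190061071154333 len 0.12588703648787947
yaw 0.26542439628042225 ctr [0.56972721 0.12677941]
grip top [array([0.55544893, 0.14803559]), array([0.57435993, 0.14926973]), array([0.58254461, 0.11788064]), array([0.56239537, 0.11416207])]
[[269.  92.]
 [305.  82.]
 [336. 207.]
 [302. 216.]] [[291. 152.]
 [329. 141.]
 [342. 199.]
 [305. 208.]] [[289. 146.]
 [322. 137.]
 [333. 186.]
 [302. 194.]]
```

View pics/scene1.png

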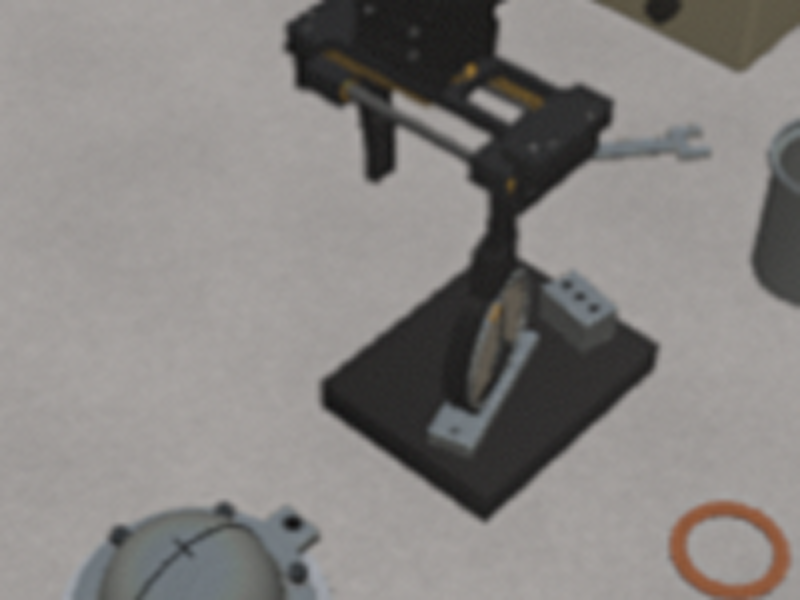

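Call:
{"api": "apply_moves", "payload": {
  "targets": [
    [1,[0.6,0.35,0],0],
    [1,[0.55,0.3,0],0],
    [1,[0,0,0],-1],
    [1,[0,0,0.6],-1],
    [1,[0,0,0.6],-1],
    [1,[0,0,0.6],-0.1],
    [1,[0,0,0.6],0],
    [1,[0,0,0.1],0]
  ]
}}

```text
clock: 1.25
position: [0.5725, 0.1234, 0.3266]
tool_rot: [-1.901, -2.496, 0.005]
force: [-0.4, -0.1, 0.0]
opening: 1.005
grip_force: 0.0
```

Call:
{"api": "apply_moves", "payload": {
  "targets": [
    [1,[0,0,0],0],
    [1,[0,0,0],0]
  ]
}}

```text
clock: 1.42
position: [0.5734, 0.1239, 0.3301]
tool_rot: [1.902, 2.499, 0.001]
force: [-0.4, 0.8, -0.4]
opening: 1.006
grip_force: 0.0
```

```bash
python3 - <<'E'
from h import *
st=monitor.get_state();print(st['position'],R.from_rotvec(st['tool_rot']).as_matrix().round(3))
a=cams.read_camera('side')[190:310,200:340]; b=cams.read_camera('scene')[130:250,240:380]
cv2.imwrite('pics/pre.png',np.vstack([cv2.resize(a,None,fx=2.4,fy=2.4),cv2.resize(b,None,fx=2.4,fy=2.4)])[...,::-1])
E
```

```text
[0.5734104  0.12393324 0.33010952] [[-0.266  0.964  0.001]
 [ 0.964  0.266 -0.   ]
 [-0.     0.001 -1.   ]]
```

View pics/pre.png

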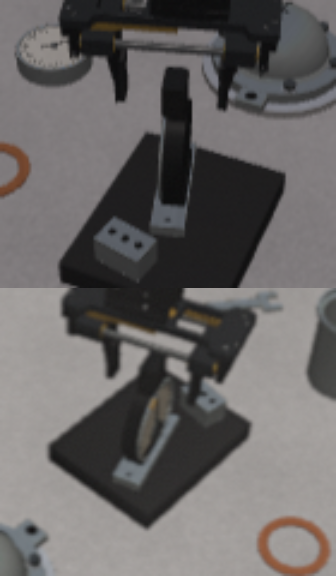

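Call:
{"api": "apply_moves", "payload": {
  "targets": [
    [1,[0.17,-0.1,0.08],0],
    [1,[0,0,0],0],
    [0,[0,0,0],0],
    [0,[0,0,0],0],
    [0,[0,0,0],0],
    [0,[0,0,0],0],
    [0,[0,0,0],0],
    [0,[0,0,0],0]
  ],
  "grip_force": 10
}}

```text
clock: 2.18
position: [0.5683, 0.1286, 0.3274]
tool_rot: [1.902, 2.501, 0.0]
force: [0.3, 0.9, -0.0]
opening: 0.629
grip_force: 0.0
```

Call:
{"api": "apply_moves", "payload": {
  "targets": [
    [0,[0,0,0],0],
    [0,[0,0,0],0],
    [0,[0,0,0],0],
    [0,[0,0,0],0]
  ]
}}

```text
clock: 2.52
position: [0.5682, 0.1286, 0.3273]
tool_rot: [-1.902, -2.501, 0.0]
force: [0.4, 0.5, 0.5]
opening: 0.329
grip_force: 0.0
```

Call:
{"api": "apply_moves", "payload": {
  "targets": [
    [0,[0,0,0],0],
    [0,[0,0,0],0],
    [0,[0,0,0],0],
    [0,[0,0,0],0]
  ]
}}

```text
clock: 2.85
position: [0.5683, 0.1286, 0.3273]
tool_rot: [1.902, 2.501, 0.0]
force: [0.6, -0.7, -0.1]
opening: 0.249
grip_force: 10.0
```

Call:
{"api": "apply_moves", "payload": {
  "targets": [
    [0,[0,0,-0.2],0],
    [0,[0,0,-0.3],0],
    [0,[0,0,-0.4],0],
    [0,[0,0,-0.4],0],
    [0,[0,0,-0.2],0],
    [0,[0,0,0],0]
  ]
}}

```text
clock: 3.35
position: [0.5685, 0.1287, 0.374]
tool_rot: [1.9, 2.499, 0.003]
force: [0.5, 0.6, -4.6]
opening: 0.25
grip_force: 10.0
```

```bash
python3 - <<'E'
from h import *
a=cams.read_camera('side')[165:245,270:360]; b=cams.read_camera('scene')[215:290,185:275]
cv2.imwrite('pics/dome.png',np.hstack([cv2.resize(x,(400,400*x.shape[0]//x.shape[1]),interpolation=cv2.INTER_CUBIC)[:333] for x in(a,b)])[...,::-1])
E
```

```text
(no output)
```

View pics/dome.png

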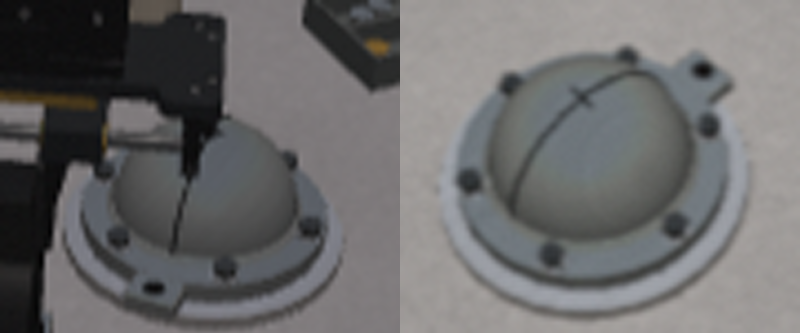

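```bash
python3 - <<'E'
from h import *
from scipy.optimize import least_squares
c=cams.calibration('scene');s=cams.calibration('side');k=400/90
S=lambda u,v:((u-400)/k+185,v/k+215); D=lambda u,v:(u/k+270,v/k+165)
def fit(cam,f,b,lug,line,tick=None):
    B=np.array([onplane(f(*p),.036,cam)[:2] for p in b]); 
    r=least_squares(lambda q:np.hypot(*(B-q[:2]).T)-q[2],[.54,-.14,.07]).x
    print('bolt circle',r,'ang',[round(float(np.degrees(np.arctan2(*(p-r[:2])[::-1])))) for p in B])
    for n,p,z in(('lug',lug,.028),('line',line,.028),('tick',tick,.088)):
        if p: 
            q=onplane(f(*p),z,cam)[:2]; d=q-r[:2]; print(n,q.round(4),np.hypot(*d).round(4),'yaw',np.arctan2(-d[0],d[1]).round(3))
fit(c,S,[(512,83),(628,55),(709,124),(676,225),(551,253),(470,181)],(702,69),(513,215),(583,97))
fit(s,D,[(290,160),(310,227),(225,267),(119,237),(103,170)],(153,287),(173,252))
E
```

```text
bolt circle [ 0.53901449 -0.13510563  0.07137082] ang [177, 117, 57, -3, -63, -122]
lug [ 0.5422 -0.0448] 0.0903 yaw -0.035
line [ 0.5324 -0.1926] 0.0579 yaw 3.027
tick [ 0.5383 -0.1349] 0.0007 yaw 1.299
bolt circle [ 0.53859569 -0.13429252  0.07134859] ang [-124, 176, 117, 58, -1]
lug [ 0.5445 -0.0447] 0.0898 yaw -0.065
line [ 0.5434 -0.0816] 0.0529 yaw -0.09
```

Call:
{"api": "apply_moves", "payload": {
  "targets": [
    [0,[-0.2,-0.08,-0.5],0],
    [0,[-0.4,-0.165,-0.5],0],
    [0,[-0.6,-0.247,-0.5],0],
    [0,[-0.6,-0.247,0],0],
    [0,[-0.6,-0.247,0],0],
    [0,[-0.6,-0.247,0],0],
    [0,[-0.6,-0.247,0],0],
    [0,[-0.6,-0.247,0],0]
  ]
}}

```text
clock: 4.12
position: [0.5513, -0.0074, 0.4163]
tool_rot: [-1.9, -2.499, 0.002]
force: [0.6, -1.0, -4.6]
opening: 0.248
grip_force: 10.0
```

Call:
{"api": "apply_moves", "payload": {
  "targets": [
    [0,[-0.6,-0.247,0],0],
    [0,[-0.6,-0.247,0],0],
    [0,[-0.6,-0.247,0],0],
    [0,[-0.5,-0.206,0],0],
    [0,[-0.4,-0.165,0],0],
    [0,[-0.19,-0.08,0],0],
    [0,[0,0,0],0.4],
    [0,[0,0,0],0.7]
  ]
}}

```text
clock: 4.78
position: [0.5405, -0.0999, 0.4168]
tool_rot: [-2.022, -2.402, -0.0]
force: [-0.8, 1.1, -5.0]
opening: 0.251
grip_force: 10.0
```

Call:
{"api": "apply_moves", "payload": {
  "targets": [
    [0,[0,0,0],0.8],
    [0,[0,0,0],0.8],
    [0,[0,0,0],0.6],
    [0,[0,0,0],0.35],
    [0,[0,0,0],0],
    [0,[0,0,0],0],
    [0,[0,0,0],0]
  ]
}}

```text
clock: 5.37
position: [0.5406, -0.0994, 0.4171]
tool_rot: [-2.273, -2.168, 0.0]
force: [-0.0, -0.5, -5.0]
opening: 0.252
grip_force: 10.0
```

```bash
python3 - <<'E'
from h import *
st=monitor.get_state();print(st['clock'],st['position'],st['force'],st['grip_force'],R.from_rotvec(st['tool_rot']).as_matrix().round(3))
a=cams.read_camera('side')[105:245,250:390]; b=cams.read_camera('scene')[140:280,170:310]
cv2.imwrite('pics/over.png',np.hstack([cv2.resize(x,(400,400),interpolation=cv2.INTER_CUBIC) for x in(a,b)])[...,::-1])
E
```

```text
5.3667 [ 0.5406397  -0.09940679  0.4171099 ] [-0.0118029  -0.49024219 -4.95426142] 9.99805166880833 [[ 0.047  0.999 -0.001]
 [ 0.999 -0.047  0.   ]
 [ 0.    -0.001 -1.   ]]
```

View pics/over.png

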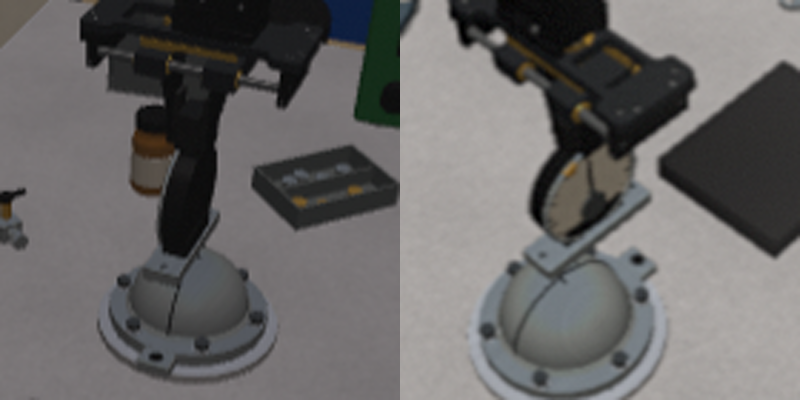

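```bash
cat > dial.py <<'E'
from h import *
def rectify(lean=0.,yaw=-.048,h=.2973,off=(0,0,0),n=6,px=5):
    """mean scene image resampled on the dial plane, gauge y to the right, z up; px per mm, +-55 mm"""
    st=monitor.get_state(); c=cams.calibration('scene')
    im=np.mean([cams.read_camera('scene').astype(float) for _ in range(n)],0).astype(np.float32)
    G=R.from_euler('z',yaw)*R.from_euler('x',-lean)
    piv=st['position']-[0,0,.164]+np.array(off)
    g=np.arange(-55,55,1/px)/1000; Y,Z=np.meshgrid(g,-g)
    loc=np.c_[np.full(Y.size,.0095),Y.ravel(),Z.ravel()+.060-(h-.164)]
    uv=project(piv+G.apply(loc),c).astype(np.float32).reshape(*Y.shape,2)
    return im,cv2.remap(im,uv[...,0],uv[...,1],cv2.INTER_CUBIC),Y,Z
def profile(im,Y,Z):
    r=np.hypot(Y,Z); a=np.arctan2(-Y,Z)   # positive towards -y
    br=im[...,0]-im[...,2]; lum=im.mean(-1)
    for lo,hi in((.022,.030),(.030,.036),(.036,.042),(.042,.050)):
        for nm,v in(('brass',br),('lum',lum)):
            print(nm,lo,hi,[int(v[(r>lo)&(r<hi)&(abs(a-t)<.035)].mean()) for t in np.arange(-.4,.75,.07)])
E
python3 - <<'E'
from dial import *
im,q,Y,Z=rectify(n=8)
profile(q,Y,Z)
# dial disc check: white-ness extents
cv2.imwrite('pics/rect.png',np.clip(q,0,255).astype(np.uint8)[...,::-1])
E
```

```text
brass 0.022 0.03 [19, 20, 20, 19, 16, 12, 9, 10, 14, 17, 19, 19, 19, 19, 19, 19, 19]
lum 0.022 0.03 [97, 98, 99, 94, 85, 65, 49, 55, 73, 87, 95, 97, 96, 96, 95, 95, 94]
brass 0.03 0.036 [19, 19, 20, 19, 18, 13, 10, 13, 17, 19, 19, 19, 19, 18, 19, 19, 19]
lum 0.03 0.036 [97, 97, 98, 97, 90, 70, 57, 68, 87, 97, 97, 96, 95, 96, 96, 95, 95]
brass 0.036 0.042 [19, 20, 20, 19, 19, 16, 13, 15, 19, 20, 20, 24, 28, 22, 18, 19, 20]
lum 0.036 0.042 [97, 99, 98, 98, 95, 83, 67, 77, 95, 97, 95, 89, 86, 89, 92, 95, 96]
brass 0.042 0.05 [12, 14, 12, 11, 10, 9, 8, 8, 11, 19, 44, 62, 69, 49, 14, 12, 13]
lum 0.042 0.05 [68, 73, 64, 59, 55, 48, 41, 53, 84, 92, 89, 83, 80, 80, 83, 94, 94]
```

View pics/rect.png

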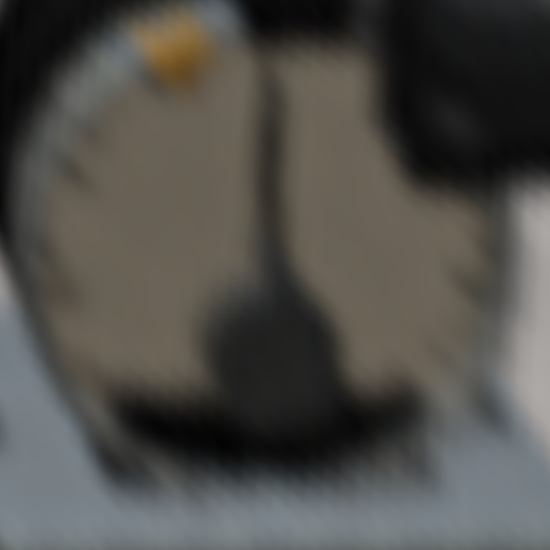

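Call:
{"api": "apply_moves", "payload": {
  "targets": [
    [0,[0,0,0.3],0],
    [0,[0,0,0.3],0],
    [0,[0,0,0.25],0],
    [0,[0,0,0.13],0],
    [0,[0,0,0],0],
    [0,[0,0,0],0]
  ]
}}

```text
clock: 6.37
position: [0.5407, -0.0997, 0.3874]
tool_rot: [-2.273, -2.167, 0.001]
force: [-0.3, -0.8, -5.0]
opening: 0.253
grip_force: 10.0
```

Call:
{"api": "apply_moves", "payload": {
  "targets": [
    [0,[0,0,0.04],0],
    [0,[0,0,0],0]
  ]
}}

```text
clock: 6.53
position: [0.5408, -0.0998, 0.3868]
tool_rot: [2.274, 2.167, 0.0]
force: [0.2, 0.4, -5.1]
opening: 0.255
grip_force: 10.0
```

Call:
{"api": "apply_moves", "payload": {
  "targets": [
    [0,[0,0,0.03],0],
    [0,[0,0,0],0]
  ]
}}

```text
clock: 6.7
position: [0.5407, -0.0998, 0.3859]
tool_rot: [2.274, 2.167, 0.0]
force: [0.2, 0.2, -4.9]
opening: 0.252
grip_force: 10.0
```

Call:
{"api": "apply_moves", "payload": {
  "targets": [
    [0,[0,0,0.03],0],
    [0,[0,0,0],0],
    [0,[0,0,0],0]
  ]
}}

```text
clock: 6.95
position: [0.5408, -0.0996, 0.3857]
tool_rot: [2.274, 2.167, 0.001]
force: [-1.2, 1.9, 1.2]
opening: 0.251
grip_force: 10.0
```

Call:
{"api": "apply_moves", "payload": {
  "targets": [
    [0,[0,0,0.03],0],
    [0,[0,0,0],0],
    [0,[0,0,0],0]
  ]
}}

```text
clock: 7.2
position: [0.541, -0.0994, 0.3855]
tool_rot: [2.273, 2.166, 0.003]
force: [-0.7, 2.2, 6.4]
opening: 0.253
grip_force: 10.0
```

Call:
{"api": "apply_moves", "payload": {
  "targets": [
    [0,[0,0,0],0],
    [0,[0,0,0],0],
    [0,[0,0,0],0],
    [0,[0,0,0],0],
    [0,[0,0,0],0],
    [0,[0,0,0],0]
  ]
}}

```text
clock: 7.7
position: [0.541, -0.0994, 0.3855]
tool_rot: [2.273, 2.166, 0.003]
force: [-1.3, 2.2, 5.3]
opening: 0.253
grip_force: 10.0
```

```bash
python3 - <<'E'
from dial import *
im,q,Y,Z=rectify(n=4)
profile(q,Y,Z); print(monitor.get_state()['position'],monitor.get_state()['force'])
E
```

```text
brass 0.022 0.03 [19, 19, 19, 18, 17, 13, 9, 10, 13, 17, 18, 19, 19, 19, 19, 19, 19]
lum 0.022 0.03 [98, 98, 98, 94, 85, 65, 50, 54, 72, 86, 94, 96, 96, 96, 95, 95, 94]
brass 0.03 0.036 [19, 19, 19, 19, 17, 13, 10, 12, 16, 19, 19, 19, 19, 19, 18, 18, 19]
lum 0.03 0.036 [97, 97, 98, 96, 89, 71, 58, 66, 85, 97, 97, 96, 96, 96, 96, 95, 95]
brass 0.036 0.042 [19, 19, 19, 19, 18, 15, 12, 15, 18, 21, 25, 29, 27, 21, 18, 19, 19]
lum 0.036 0.042 [99, 99, 96, 94, 91, 78, 64, 76, 93, 95, 90, 85, 86, 90, 92, 95, 94]
brass 0.042 0.05 [9, 12, 12, 9, 7, 7, 7, 7, 10, 20, 50, 62, 62, 40, 14, 12, 12]
lum 0.042 0.05 [54, 63, 59, 50, 43, 41, 38, 52, 85, 91, 85, 81, 81, 82, 85, 94, 91]
[ 0.54096245 -0.09941583  0.38550226] [-0.98354366  3.38884318  7.05520509]
```

Call:
{"api": "apply_moves", "payload": {
  "targets": [
    [0,[0,0,0],0],
    [0,[0.1,0,0.015],0],
    [0,[0,0,0],0]
  ],
  "grip_force": 5
}}

```text
clock: 8.15
position: [0.541, -0.0962, 0.3844]
tool_rot: [2.274, 2.167, 0.002]
force: [-0.1, 2.3, 5.0]
opening: 0.256
grip_force: 5.0
```

```bash
python3 - <<'E'
from h import *
s=monitor.get_state(); print(s['position'],s['force'],s['wrist_torque'],s['grip_force'])
E
```

```text
[ 0.54102212 -0.09618659  0.38439049] [-0.05427489  2.3399617   5.02085969] [ 0.50001005  0.13253412 -0.00366846] 5.000068796798587
```

Call:
{"api": "apply_moves", "payload": {
  "targets": [
    [0,[0.15,0,0.04],0],
    [0,[0.15,0,0.04],0],
    [0,[0,0,0],0]
  ]
}}

```text
clock: 8.4
position: [0.5413, -0.0868, 0.381]
tool_rot: [-2.273, -2.168, -0.001]
force: [-1.0, 3.5, 2.9]
opening: 0.25
grip_force: 5.0
```

```bash
cat >> dial.py <<'E'
def ptr(q,Y,Z,dark=True,lo=.020,hi=.034,rng=(-.5,.8)):
    """angle of darkest sector, in the assumed gauge frame"""
    r=np.hypot(Y,Z); a=np.arctan2(-Y,Z); lum=q.mean(-1); t=np.arange(*rng,.02)
    m=np.array([lum[(r>lo)&(r<hi)&(abs(a-x)<.02)].mean() for x in t]); w=np.clip(np.percentile(m,60)-m-10,0,None)
    return (w*t).sum()/w.sum()
def report(h=.1937,n=1):
    s=monitor.get_state(); Cc=np.array([.5388,-.1347,.028]); p=s['position']-[0,0,.164]-Cc
    y=p@[.048,.9988,0]; x=p@[.9988,-.048,0]; z=p[2]; D=np.hypot(y,z); a=np.sqrt(max(D*D-h*h,0)); th=np.arctan2(y,z)-np.arctan2(a,h)
    im,q,Y,Z=rectify(lean=th,n=n)
    print('t',s['clock'],'F',s['force'].round(1),'T',s['wrist_torque'].round(2),'Y,Z,x',(1e3*np.array([y,z,x])).round(1),'a',round(a*1e3,1),'theta geo',round(th,3),'pointer',round(ptr(q,Y,Z),3))
    return q,Y,Z,th
E
python3 -c "
from dial import *
report()"
```

```text
t 8.4 F [-1.   3.5  2.9] T [0.43 0.09 0.02] Y,Z,x [ 48.  189.    0.2] a 22.4 theta geo 0.133 pointer 0.082
```

Call:
{"api": "apply_moves", "payload": {
  "targets": [
    [0,[0.15,0,0.04],0],
    [0,[0.15,0,0.045],0],
    [0,[0.15,0,0.05],0],
    [0,[0,0,0],0],
    [0,[0,0,0],0],
    [0,[0,0,0],0],
    [0,[0,0,0],0]
  ]
}}

```text
clock: 9.03
position: [0.5418, -0.0744, 0.3767]
tool_rot: [-2.274, -2.167, 0.001]
force: [0.3, -0.1, -4.7]
opening: 0.253
grip_force: 5.0
```

```bash
python3 -c "
from dial import *
report()"
```

```text
t 9.0333 F [ 0.3 -0.1 -4.7] T [ 0.05 -0.12  0.02] Y,Z,x [6.040e+01 1.847e+02 1.000e-01] a 14.9 theta geo 0.239 pointer 0.119
```

```bash
cat >> dial.py <<'E'
def brass(q,Y,Z):
    r=np.hypot(Y,Z); b=np.clip(q[...,0]-q[...,2]-30,0,None)*((r>.034)&(r<.052)&(Z>.01)); 
    return np.arctan2(-(b*Y).sum(),(b*Z).sum()),np.hypot((b*Y).sum(),(b*Z).sum())/b.sum()
def scan(ths,n=3):
    st=monitor.get_state(); print('t',st['clock'],st['position'],st['force'].round(1))
    real=cams.read_camera; fr=np.mean([real('scene').astype(float) for _ in range(n)],0)
    cams_read=lambda name:fr
    import h as H
    class F: read_camera=staticmethod(cams_read); calibration=staticmethod(cams.calibration)
    global cams_; g=globals(); old=g['cams']; g['cams']=F
    for th in ths:
        im,q,Y,Z=rectify(lean=th,n=1); print(round(th,3),'ptr-th',round(ptr(q,Y,Z)-th,3),'brass',np.round(brass(q,Y,Z),3))
    g['cams']=old; return fr
E
python3 -c "
from dial import *
f=scan(np.arange(.05,.33,.04)); np.save('f1.npy',f)"
```

```text
t 9.0833 [ 0.54173178 -0.07440111  0.37670682] [ 0.1 -0.3 -5.1]
0.05 ptr-th 0.397 brass [0.416 0.05 ]
0.09 ptr-th 0.282 brass [0.404 0.049]
0.13 ptr-th 0.171 brass [0.392 0.049]
0.17 ptr-th 0.062 brass [0.378 0.048]
0.21 ptr-th -0.046 brass [0.363 0.047]
0.25 ptr-th -0.154 brass [0.345 0.046]
0.29 ptr-th -0.262 brass [0.325 0.046]
0.33 ptr-th -0.375 brass [0.303 0.045]
```

Call:
{"api": "apply_moves", "payload": {
  "targets": [
    [0,[0,0,0.05],0],
    [0,[0.08,0,0.035],0],
    [0,[0.08,0,0.035],0],
    [0,[0.08,0,0.035],0],
    [0,[0,0,0],0],
    [0,[0,0,0],0]
  ]
}}

```text
clock: 9.73
position: [0.5423, -0.0666, 0.3727]
tool_rot: [-2.274, -2.168, -0.001]
force: [-1.2, 4.0, 3.4]
opening: 0.254
grip_force: 5.0
```

```bash
python3 -c "
from dial import *
f=scan(np.arange(.13,.36,.04))"
```

```text
t 9.7333 [ 0.54228678 -0.06656843  0.37274138] [-1.2  4.   3.4]
0.13 ptr-th 0.329 brass [0.397 0.049]
0.17 ptr-th 0.218 brass [0.384 0.049]
0.21 ptr-th 0.11 brass [0.37  0.048]
0.25 ptr-th 0.003 brass [0.355 0.048]
0.29 ptr-th -0.104 brass [0.339 0.047]
0.33 ptr-th -0.21 brass [0.321 0.047]
```

Call:
{"api": "apply_moves", "payload": {
  "targets": [
    [0,[0.1,0,0.04],0],
    [0,[0.1,0,0.04],0],
    [0,[0.1,0,0.045],0],
    [0,[0.1,0,0.045],0],
    [0,[0,0,0],0],
    [0,[0,0,0],0],
    [0,[0,0,0],0],
    [0,[0,0,0],0]
  ]
}}

```text
clock: 10.55
position: [0.5427, -0.0552, 0.367]
tool_rot: [-2.274, -2.167, 0.001]
force: [0.2, 0.3, -1.8]
opening: 0.253
grip_force: 5.0
```

```bash
python3 -c "
from dial import *
f=scan(np.arange(.21,.44,.04))"
```

```text
t 10.55 [ 0.54274855 -0.05518385  0.36697709] [ 0.2  0.3 -1.8]
0.21 ptr-th 0.334 brass [0.387 0.05 ]
0.25 ptr-th 0.221 brass [0.375 0.049]
0.29 ptr-th 0.113 brass [0.363 0.049]
0.33 ptr-th 0.009 brass [0.349 0.048]
0.37 ptr-th -0.093 brass [0.334 0.048]
0.41 ptr-th -0.195 brass [0.317 0.047]
```

```bash
python3 -c "
from dial import *
im,q,Y,Z=rectify(lean=.327,n=6,px=10)
q=np.clip(q*1.3,0,255).astype(np.uint8)
cv2.imwrite('pics/final.png',q[0:600,150:850][...,::-1])
profile(q.astype(float),Y,Z)
"
```

```text
brass 0.022 0.03 [25, 25, 25, 25, 25, 25, 25, 24, 21, 17, 13, 13, 17, 21, 24, 25, 25]
lum 0.022 0.03 [125, 125, 125, 126, 126, 126, 125, 120, 110, 89, 69, 69, 86, 106, 120, 124, 124]
brass 0.03 0.036 [25, 25, 25, 25, 25, 25, 25, 24, 23, 20, 15, 14, 19, 24, 25, 25, 25]
lum 0.03 0.036 [125, 125, 125, 125, 125, 125, 126, 125, 122, 104, 81, 78, 100, 121, 125, 124, 123]
brass 0.036 0.042 [24, 25, 25, 25, 26, 25, 24, 24, 25, 25, 26, 26, 24, 25, 26, 26, 26]
lum 0.036 0.042 [123, 125, 126, 126, 125, 125, 126, 126, 125, 117, 96, 85, 108, 123, 125, 124, 123]
brass 0.042 0.05 [19, 20, 20, 17, 15, 16, 17, 18, 28, 47, 63, 73, 53, 23, 17, 19, 18]
lum 0.042 0.05 [104, 105, 98, 85, 78, 87, 100, 111, 116, 110, 104, 95, 103, 112, 116, 121, 122]
```

View pics/final.png

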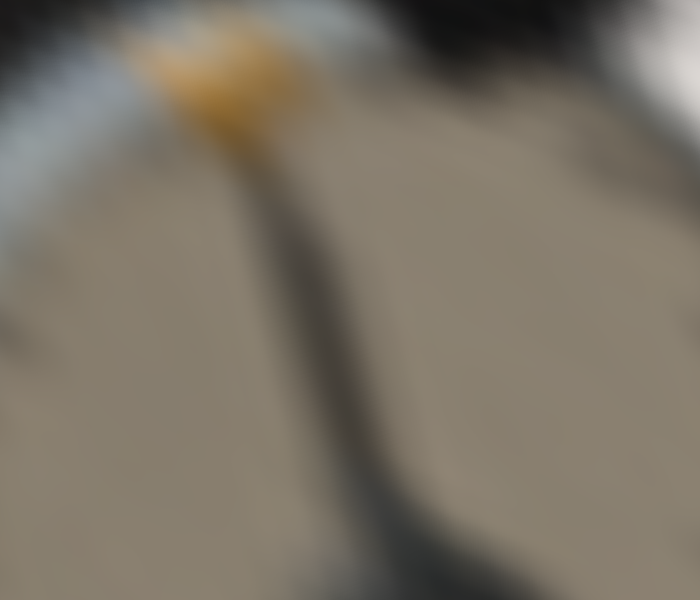

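Call:
{"api": "apply_moves", "payload": {
  "targets": [
    [0,[0,0,0],0],
    [0,[0,0,0],0],
    [0,[0,0,0],0],
    [0,[0,0,0],0],
    [0,[0,0,0],0],
    [0,[0,0,0],0],
    [0,[0,0,0],0],
    [0,[0,0,0],0]
  ],
  "grip_force": 8
}}

```text
clock: 11.67
position: [0.5428, -0.0551, 0.3674]
tool_rot: [-2.274, -2.168, -0.0]
force: [0.8, -0.6, -4.8]
opening: 0.252
grip_force: 8.0
```

```bash
python3 -c "
from dial import *
F=[]
for _ in range(8):
    im,q,Y,Z=rectify(lean=.327,n=1); s=monitor.get_state(); F.append(s['force']); print(ptr(q,Y,Z,lo=.026,hi=.037).round(3),brass(q,Y,Z)[0].round(3),s['force'].round(1))
print(np.mean(F,0),s['wrist_torque'],s['grip_force'],s['clock'])
"
```

```text
0.321 0.341 [ 0.3 -0.6 -4.5]
0.323 0.342 [-0.3  0.4 -5.3]
0.324 0.343 [ 0.6  0.3 -4.3]
0.32 0.342 [-0.1  0.3 -4.9]
0.319 0.344 [ 0.   0.2 -4.6]
0.318 0.343 [ 0.1  0.1 -5.1]
0.319 0.343 [-0.6  0.7 -5. ]
0.319 0.342 [-0.5 -0.6 -4.7]
[-0.05066981  0.09119888 -4.79806969] [0.13210943 0.02575063 0.02511419] 7.9998956917916075 12.0667
```

Call:
{"api": "apply_moves", "payload": {
  "targets": [
    [0,[0,0,0],0],
    [0,[0,0,0.03],0],
    [0,[0,0,0],0],
    [0,[0,0,0],0],
    [0,[0,0,0],0],
    [0,[0,0,0],0]
  ],
  "grip_force": 15
}}

```text
clock: 12.57
position: [0.5429, -0.0549, 0.3671]
tool_rot: [2.274, 2.167, 0.001]
force: [-1.6, 2.8, 3.9]
opening: 0.25
grip_force: 15.0
```

Call:
{"api": "apply_moves", "payload": {
  "targets": [
    [0,[0,0,0.02],0],
    [0,[0,0,0],0],
    [0,[0,0,0],0],
    [0,[0,0,0],0]
  ]
}}

```text
clock: 12.9
position: [0.543, -0.0547, 0.3669]
tool_rot: [2.274, 2.167, 0.002]
force: [-1.4, 4.0, 6.1]
opening: 0.252
grip_force: 15.0
```

Contact is about 11 N now; I'll hold and check that it is steady.

Call:
{"api": "apply_moves", "payload": {
  "targets": [
    [0,[0,0,0],0],
    [0,[0,0,0],0],
    [0,[0,0,0],0],
    [0,[0,0,0],0],
    [0,[0,0,0],0],
    [0,[0,0,0],0],
    [0,[0,0,0],0],
    [0,[0,0,0],0]
  ]
}}

```text
clock: 13.57
position: [0.543, -0.0547, 0.3668]
tool_rot: [2.274, 2.167, 0.002]
force: [-1.6, 3.3, 7.7]
opening: 0.251
grip_force: 15.0
```

Call:
{"api": "apply_moves", "payload": {
  "targets": [
    [0,[0,0,0],0],
    [0,[0,0,0],0],
    [0,[0,0,0],0],
    [0,[0,0,0],0],
    [0,[0,0,0],0],
    [0,[0,0,0],0],
    [0,[0,0,0],0],
    [0,[0,0,0],0]
  ]
}}

```text
clock: 14.23
position: [0.543, -0.0547, 0.3669]
tool_rot: [2.274, 2.167, 0.002]
force: [-1.5, 3.1, 6.3]
opening: 0.246
grip_force: 15.0
```

```bash
python3 -c "
from dial import *
F=[]
for _ in range(6):
    im,q,Y,Z=rectify(lean=.327,n=1); s=monitor.get_state(); F.append(s['force']); print(ptr(q,Y,Z,lo=.026,hi=.037).round(3),brass(q,Y,Z)[0].round(3))
print(np.mean(F,0),s['grip_force'],s['clock'])
scan([.29,.33,.37]); im,q,Y,Z=rectify(lean=.33,n=6); profile(q*1.3,Y,Z)
"
```

```text
0.324 0.33
0.323 0.33
0.324 0.33
0.323 0.33
0.326 0.329
0.324 0.329
[-1.25731498  3.57402611  6.20398768] 15.012253464956302 14.5333
t 14.5333 [ 0.54296633 -0.05466364  0.36682942] [-1.5  4.1  7.1]
0.29 ptr-th 0.087 brass [0.343 0.048]
0.33 ptr-th -0.016 brass [0.328 0.048]
0.37 ptr-th -0.117 brass [0.312 0.047]
brass 0.022 0.03 [25, 25, 25, 25, 25, 25, 25, 24, 20, 17, 14, 15, 20, 24, 25, 25, 25]
lum 0.022 0.03 [126, 126, 126, 126, 127, 127, 126, 120, 107, 87, 73, 78, 98, 116, 124, 124, 123]
brass 0.03 0.036 [25, 25, 25, 25, 24, 25, 25, 24, 22, 19, 16, 16, 21, 24, 25, 25, 24]
lum 0.03 0.036 [125, 125, 125, 125, 126, 126, 126, 126, 118, 100, 80, 86, 109, 122, 125, 124, 123]
brass 0.036 0.042 [25, 25, 26, 25, 26, 25, 24, 24, 24, 25, 31, 32, 27, 25, 26, 26, 25]
lum 0.036 0.042 [126, 127, 127, 126, 125, 125, 126, 126, 122, 108, 86, 91, 113, 123, 124, 123, 122]
brass 0.042 0.05 [18, 19, 18, 16, 15, 16, 17, 19, 33, 57, 73, 76, 49, 22, 14, 17, 17]
lum 0.042 0.05 [100, 97, 90, 83, 79, 88, 105, 116, 120, 113, 99, 92, 104, 114, 116, 123, 121]
```

```bash
python3 -c "
from plant import arm; print(arm.finish_job())"
```

```text
the job is handed in; nothing more can be done
None
```

The job is handed in: by my image and force readings the gauge is still gripped and steady on the dome at about 11 N, pointer within about 1° of the index, after resting level on the crown first. I gripped it across the gauge's x instead of y as instructed, because the moves can't tilt the tool and it had to pivot in the pads to rock. The base also lifted off the dome briefly twice during rocking, before I re-seated it.

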